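Clear the control box lid and hold it at the working mark

TASK

I need to reach the board inside the grey control box, whose lid pulls itself shut on spring hinges. Take the ear defenders off the lid and hang them by their headband over the free tube arm of the stand, one cup on each side, and let go of them; then lift the lid by its handle until the second of the three lines on its side stays (40 degrees open) has come up level with the guides, and finish while still holding the lid steady there for me. The leads inside are short, so never let it go past the third line (60 degrees), and leave the other things on the bench alone.

Things in the scene. Friction and masses are not known exactly. Their poses are not given: they have to be found in the camera images.
- enclosure: Control box, screwed to the bench: painted grey sheet steel, 240 mm deep (x) by 320 mm wide (y) by 120 mm high, with a flat lid 6 mm thick on top. Origin at the centre of its underside, x towards its hinge (far) side, y along the hinge line, z up. Turned up to 0.15 rad from the robot's axes.
- lid (a joint): Opening angle of the lid in rad: 0 shut, growing as its front edge (nearest the robot) rises; it can swing to 1.75. Two spring hinges and its weight pull it shut from any angle: about 5 N upwards at the handle starts it, about 11 N straight up holds it at 40 degrees. The lines are at 0.349 (20 degrees), 0.698 (40 degrees, wanted) and 1.047 (60 degrees, not to be passed).
- lid_hinge (a point): Middle of the lid's hinge line, at the back of the box, 120 mm above the bench, 124 mm along +x of the box's frame; the line runs along the box's y. Thin arc-shaped stays, fixed to both ends of the lid, run down through guides on the box's ends; their three dark lines rise one by one to the guides' top edge as the lid opens.
- lid_handle (a point): Centre of the lid's handle: a round steel bar 12 mm thick, 110 mm long, along the box's y, on two legs near the lid's front edge, 35 mm above the lid's face. Lid shut: 161 mm above the bench, 223 mm in front of the hinge line. It moves on an arc about that line; at 40 degrees 295 mm above the bench and 144 mm in front. It may turn between the fingers, so the gripper can stay upright.
- ear_defenders: Ear defenders, 0.21 kg or a little more or less: two black cups 66 mm wide, 78 mm high, 36 mm thick, joined by an arched headband. They stand on the flat bottoms of the cups on the shut lid, band upwards; 168 mm high, 150 mm over the cups. Origin midway between the cups at their underside; y goes from cup to cup, x across the band's width, z up. The cups are 70 mm apart on the inside.
- headband_top (a point): Centre of the grey pad at the top of the headband, 159 mm above the underside of the cups. The pad is 34 mm wide (along the ear defenders' x), 18 mm thick in height, 30 mm long and nearly level at the crown; its axes are those of the ear defenders. Grip it across its width with the fingertips no lower than the pad's underside, as the tube will lie directly beneath.
- stand: Stand of white plastic tube on a grey foot, screwed to the bench. Origin on the bench under its horizontal arm; the arm is level, along the stand's x. The upright and the foot (130 by 130 mm, 12 mm thick) are at x = +95 mm, the capped free end at x = -96 mm (towards the robot). Free tube from x = -88 to +63 mm.
- tube_mid (a point): Good place to hang something: a point on the centre line of the stand's horizontal arm, 165 mm above the bench, 80 mm from the free end. Tube 25 mm thick, its end cap 29 mm. Axes as the stand's: x along the arm, away from its free end.
- servo: Bystander: small black motor, 54 by 20 by 45 mm, lying on the bench. Origin at its underside. Leave it alone.
- screwdriver: Bystander: screwdriver lying flat, across the far side of the bench. Leave it alone.
- tube_tee: Bystander: grey plastic tube T-piece, 80 by 57 by 33 mm. Leave it alone.
- tape_roll: Bystander: roll of tape lying flat, 96 mm across, 24 mm high. Leave it alone.
Mind the look-alikes: they are no part of the job. Several things have the shape of the ear_defenders; the one meant has the colours described above.

How it is judged:
On the way, in this order (a step that is already met when the one before it is completed fails the run):
1. the ear defenders hang by the headband over the stand's arm, let go and still, with the lid still shut (x of headband_top in the frame of stand between -0.085 and 0.055 m and y of headband_top in the frame of stand between -0.025 and 0.025 m and height (world z) of headband_top between 0.172 and 0.205 m and angle between headband_top's own z axis and vertical below 0.4 rad and contact force between ear_defenders and stand above 0.5 N and contact force between ear_defenders and the fingers below 0.05 N and linear speed of ear_defenders below 0.08 m/s and value of joint lid below 0.05 rad), for 0.3 s.
2. the lid is lifted to the second line (36 to 44 degrees), by its handle in the fingers (value of joint lid between 0.628 and 0.768 rad and contact force between the fingers and enclosure above 2 N and distance between the grasp point and lid_handle below 0.065 m), for 0.3 s.
At the end, for the whole second after the job is handed in: Through the last second the fingers hold the lid by its handle still at 40 degrees, give or take 4 (0.628 to 0.768 rad), nothing else touching the box; the ear defenders hang at rest and let go from the free tube, headband pad within 25 mm of its centre line sideways, upright within 0.4 rad (all of step 2 and velocity of joint lid between -0.06 and 0.06 rad/s and x of headband_top in the frame of stand between -0.085 and 0.055 m and y of headband_top in the frame of stand between -0.025 and 0.025 m and height (world z) of headband_top between 0.172 and 0.205 m and angle between headband_top's own z axis and vertical below 0.4 rad and contact force between ear_defenders and stand above 0.5 N and contact force between ear_defenders and the fingers below 0.05 N and linear speed of ear_defenders below 0.08 m/s and contact force between enclosure and ear_defenders below 0.05 N and contact force between enclosure and servo below 0.05 N and contact force between enclosure and screwdriver below 0.05 N and contact force between enclosure and tube_tee below 0.05 N and contact force between enclosure and tape_roll below 0.05 N); the arm keeps its last pose, push and grip.
It fails at once if the lid goes past the third line (60 degrees) (value of joint lid above 1.06 rad).
It fails at once if a bystander is moved by more than 20 mm (distance of any of servo, screwdriver, tube_tee, tape_roll from where it was at the start of the episode above 0.02 m).
It also fails if it takes over 56 s, if anything falls off the work surface, if the arm or the gripper's body presses on something with over 40 N, if the wrist force passes 120 N, or if a joint passes its speed limit or range.

ROBOT

A 7-joint arm with a two-finger parallel gripper is mounted at the origin on the work surface. World frame = base frame: x ahead of the robot, y to its left, z up, the work surface at z = 0. Lengths are in m, angles in rad, forces in N, time in s.
With the tool pointing down it reaches from about 0.4 to 0.875 m from the base axis. Payload 4.4 kg.
Tool frame: the origin (TCP) lies at the centre of the arm's flange, where the gripper is bolted on; the fingertips stand 173 mm ahead of it and the grasp point (between the pads) lies 155 mm ahead of it; z points along the fingers, x is the direction in which the jaws open and shut, and the axes are right-handed (so a half turn about z gives the same grasp; the last joint's range is limited). The gripper opens to 85 mm and grips with 20 to 120 N. Pads are 22 mm wide; open, the fingers measure 114 mm over their backs; the gripper's body (76 mm by 85 mm) begins 54 mm behind the grasp point. The pads swing forward as they close: fully open they stand 13 mm farther back than shut.
Start: joints at [-1.248, 0.628, 0.038, 1.517, -0.027, 0.996, -0.02], TCP at [0.246, 0.602, 0.405] pointing down, gripper open.
Joint ranges: [-3.06, 3.06], [-0.37, 2.12], [-1.25, 1.32], [0.18, 2.47], [-1.1, 4.24], [0.23, 1.98], [-2.94, 2.94]. Speed limits (rad/s): [2.57, 2.57, 3.14, 3.14, 3.14, 3.14, 3.14].

INTERFACE

Orientations are given as [roll, pitch, yaw] about the fixed x, y, z axes, in that order (R = Rz(yaw) Ry(pitch) Rx(roll)).
In Python, from plant import manip gives the robot as it stands.
- The arm moves only by the tool drive_tool, never from a script. Its argument "plan" is a list of rows, each a list of 3 entries, a list of its own where there are three numbers: the gripper command: -1 is fully open, 1 is shut, values between are in proportion, then the shift along the tool's x, y, z in mm, then the turn about the tool's z in rad. In form: [[fingers, [tx, ty, tz], spin], ...]. A call has 1 to 20 rows; each row is the pose to reach, as a shift and turn from the pose commanded when the call began, along the tool's axes at that moment; what a row does not reach only later rows make up. A row lasts 1/12 s, in which the tool goes at most 41.7 mm and 7.16 degrees, less where a joint would pass 70% of its speed; a pose out of reach is approached as far as the arm can. A call with a gripper value outside its range is refused whole. The fingers move at their own pace and stop on an object; "squeeze" is the grip in N (left out, the last holds). Time passes only in rows, so rows that repeat a pose let the fingers close. It gives the time, the measured TCP pose, the force and the opening at its end, in the units of the state.
- manip.get_obs(): the state, without advancing time (a new reading comes with each control period).
- manip.get_image(name): name is "side" or "top" or "wrist"; returns a dict with "image" (420x560x3 uint8, blue, green, red), "mtx" (3x3 intrinsics, pixels), "rvec" (rotation vector, rad) and "tvec" (3), from world to camera coordinates, as OpenCV has them; the wrist camera has in their place "hand_eye" (4x4, takes a point from camera to tool coordinates, whose origin is the TCP and whose axes are the tool frame's). Camera axes: x right, y down, z forward; pixel columns grow to the right and rows downward; lengths in m; the calibration is good to about 2 mm. A picture is of the moment at which its call begins: read the wrist's pose just before it. There is no depth.
- manip.job_done(): hands the job in, once; it reports no verdict.
The state is a dict: "time_s": time; "joints": joint angles; "qd": joint speeds; "joint_torque": joint torques, N m; "tool_pos": TCP position; "ee_rot": TCP orientation; "wrist_force": force on the tool from outside, world axes, zero at the start; "wrist_torque": the same for the moment, N m; "width": finger opening in m.
Only numpy, scipy, OpenCV 4.12 (cv2) and the standard library are available. Lean on these libraries where they do the work, as an engineer would, in place of code of your own. Each camera call takes 0.05 s, during which the arm holds its last target.

## Working session

There is one attempt and no reset: what is moved stays moved. The work goes in short steps, Python scripts to look and compute and a tool call to move; the robot and the scene stay as the last step left them, time stands still between calls to the robot, and variables do not carry over. Pictures are saved under pics/ and viewed, and the job is handed in when it is done.

Besides the shell and the picture viewer there is one more tool, called by a JSON object that holds its "name" and its "arguments". drive_tool: Moves the arm, as the interface text tells. Its arguments: {"type":"object","properties":{"plan":{"type":"array","items":{"type":"array"}},"squeeze":{"type":"number"}},"required":["plan"]}

```bash
ls; mkdir -p pics; cat > h.py <<'E'
import sys; sys.path.insert(0,'.')
import numpy as np, cv2
from plant import manip
from scipy.spatial.transform import Rotation as R
def obs(): return manip.get_obs()
def cam(name):
    o=manip.get_obs(); d=manip.get_image(name)
    K=np.array(d['mtx'])
    if 'hand_eye' in d:
        T=np.eye(4); T[:3,:3]=R.from_euler('xyz',o['ee_rot']).as_matrix(); T[:3,3]=o['tool_pos']
        W=T@np.array(d['hand_eye'])
    else:
        M=np.eye(4); M[:3,:3]=cv2.Rodrigues(np.array(d['rvec'],float))[0]; M[:3,3]=np.ravel(d['tvec']); W=np.linalg.inv(M)
    return d['image'],K,W
def ray(K,W,uv):
    v=W[:3,:3]@np.linalg.inv(K)@np.array([uv[0],uv[1],1.]); return W[:3,3],v/np.linalg.norm(v)
def onz(K,W,uv,z):
    c,v=ray(K,W,uv); return c+v*(z-c[2])/v[2]
def tri(r1,r2):
    (c1,v1),(c2,v2)=r1,r2
    A=np.stack([v1,-v2],1); s=np.linalg.lstsq(A,c2-c1,rcond=None)[0]
    p,q=c1+s[0]*v1,c2+s[1]*v2; return (p+q)/2,np.linalg.norm(p-q)
def proj(K,W,p):
    q=np.linalg.inv(W)@np.append(p,1); return (K@q[:3])[:2]/q[2]
E
python3 - <<'E'
from h import *
o=obs(); print(o)
for n in('side','top','wrist'):
    im,K,W=cam(n); cv2.imwrite(f'pics/{n}0.png',im); np.savez(f'{n}0.npz',K=K,W=W); print(n,W.round(3).tolist(),K[0,0])
E
```

```text
pics
{'time_s': 0.0, 'joints': array([-1.2478117 ,  0.62934672,  0.03841561,  1.51841618, -0.02698406,
        0.99633056, -0.0200127 ]), 'qd': array([-8.11672515e-04,  9.04786788e-05, -7.00924816e-04, -7.44338360e-04,
        5.56854169e-04, -1.50504176e-03, -1.65419703e-03]), 'joint_torque': array([-1.18146450e-03, -5.63382411e+01,  1.22660592e+00, -1.93435907e+01,
        1.12046339e-02,  1.04527056e-02, -1.48359140e-05]), 'tool_pos': array([0.24623094, 0.60121089, 0.40377251]), 'ee_rot': array([3.14156724e+00, 1.98334257e-03, 1.18202787e+00]), 'wrist_force': array([-0.67220537,  0.52879564,  0.24692554]), 'wrist_torque': array([-0.04560537,  0.02110674, -0.00764926]), 'width': 0.08503235583098369}
side [[0.991, -0.088, 0.105, 0.321], [-0.136, -0.525, 0.84, -1.256], [-0.019, -0.847, -0.532, 1.016], [0.0, 0.0, 0.0, 1.0]] 407.1306002167208
top [[-0.028, -0.998, 0.051, 0.407], [-1.0, 0.028, 0.004, 0.058], [-0.005, -0.051, -0.999, 1.674], [0.0, 0.0, 0.0, 1.0]] 499.43287942947074
wrist [[0.379, 0.879, 0.289, 0.171], [0.925, -0.359, -0.12, 0.632], [-0.002, 0.313, -0.95, 0.373], [0.0, 0.0, 0.0, 1.0]] 360.02303667597755
```

View pics/side0.png

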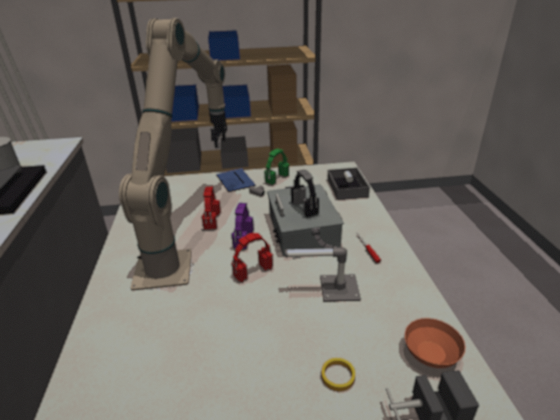

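View pics/top0.png

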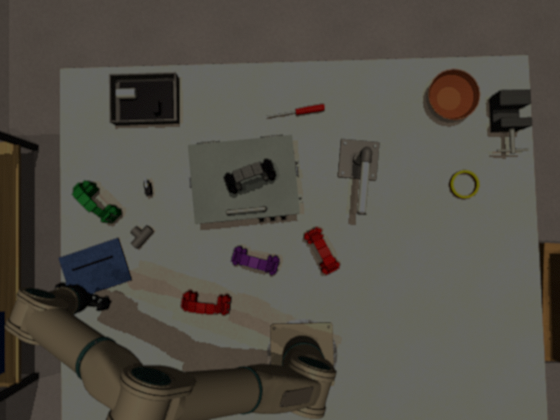

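View pics/wrist0.png

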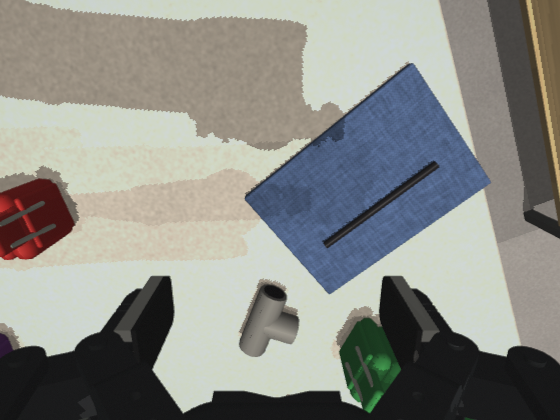

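Ear-defender shapes in the top view are green (98,202), purple (256,262), red (206,303), red (322,250), and black with a grey pad on the lid (250,176). Only the last has black cups and stands on the lid. I'll confirm it in an enlarged crop.

```bash
python3 - <<'E'
from h import *
im=cv2.imread('pics/top0.png'); c=im[125:235,180:390]; c=cv2.convertScaleAbs(cv2.resize(c,None,fx=3.8,fy=3.8,interpolation=cv2.INTER_CUBIC),alpha=1.8); cv2.imwrite('pics/topc.png',c)
im=cv2.imread('pics/side0.png'); c=im[160:310,230:390]; c=cv2.convertScaleAbs(cv2.resize(c,None,fx=4,fy=4,interpolation=cv2.INTER_CUBIC),alpha=1.5); cv2.imwrite('pics/sidec.png',c)
E
```

```text
(no output)
```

View pics/topc.png

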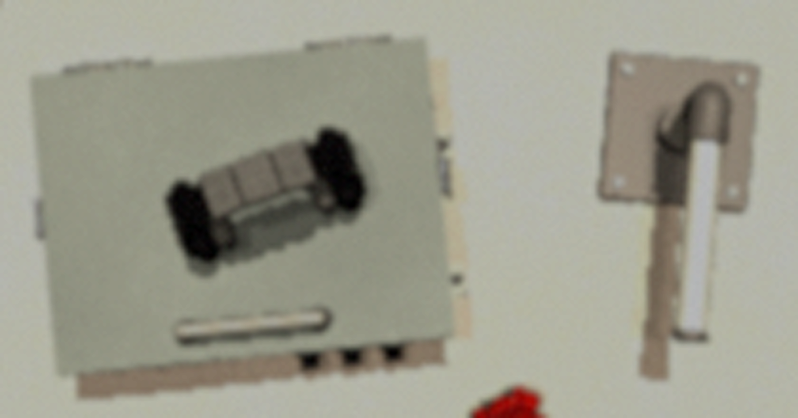

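View pics/sidec.png

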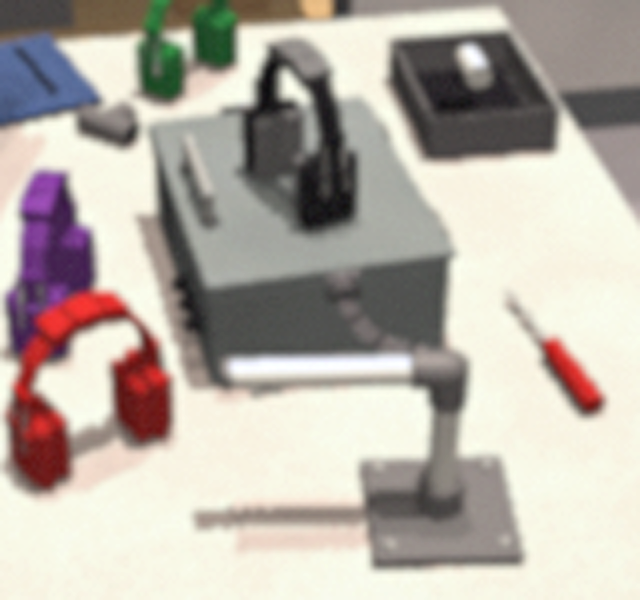

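The crop shows black cups and a grey pad at top-crop (257,182) on the lid, so that's the target. Now measuring.

```bash
cat > m.py <<'E'
from h import *
d=np.load('top0.npz');K,W=d['K'],d['W']
ds=np.load('side0.npz');Ks,Ws=ds['K'],ds['W']
t=lambda x,y:(x/3.8+180-.5+.5/3.8,y/3.8+125-.5+.5/3.8)
s=lambda x,y:(x/4+230-.4,y/4+160-.4)
f=lambda uv,z:onz(K,W,uv,z).round(4)
print('pad',f(t(257,182),.294), 'L end',f(t(220,193),.285),'R end',f(t(295,165),.285))
print('tri pad',tri(ray(K,W,t(257,182)),ray(Ks,Ws,s(298,58))))
print('cups',f(t(193,218),.18),f(t(338,170),.18))
a,b=f(t(178,332),.165),f(t(328,318),.165);print('handle',a,b,(a+b)/2,np.hypot(*(a-b)[:2]))
print('tri handle ends',tri(ray(K,W,t(182,332)),ray(Ks,Ws,s(188,140))),tri(ray(K,W,t(325,318)),ray(Ks,Ws,s(208,215))))
print('lid',[f(t(*p),.126) for p in((32,75),(427,38),(455,335),(58,375))])
a,b=f(t(691,335),.17),f(t(705,140),.17);print('tube end/inner',a,b,np.linalg.norm(a-b),np.arctan2(*(b-a)[1::-1]))
print('tri tubeend',tri(ray(K,W,t(691,335)),ray(Ks,Ws,s(228,370))))
print('foot',[f(t(*p),.012) for p in((612,52),(758,65),(745,210),(602,198))])
E
python3 m.py
```

```text
pad [0.5723 0.1443 0.294 ] L end [0.5661 0.1723 0.285 ] R end [0.5852 0.1166 0.285 ]
tri pad (array([0.5740953 , 0.14497749, 0.28266848]), np.float64(0.0008107896978947627))
cups [0.5588 0.2028 0.18  ] [0.5937 0.0871 0.18  ]
handle [0.4696 0.2183 0.165 ] [0.4774 0.0986 0.165 ] [0.4735  0.15845 0.165  ] 0.11995386613194257
tri handle ends (array([0.47021394, 0.21560272, 0.15973459]), np.float64(0.001019348326311505)) (array([0.47765914, 0.10183472, 0.13774277]), np.float64(0.0021299281525708324))
lid [array([0.6861, 0.3378, 0.126 ]), array([0.7075, 0.0121, 0.126 ]), array([ 0.4624, -0.0036,  0.126 ]), array([0.4388, 0.3212, 0.126 ])]
tube end/inner [ 0.4556 -0.1888  0.17  ] [ 0.6106 -0.2056  0.17  ] 0.15590779326255633 -0.10796562829713498
tri tubeend (array([ 0.45604911, -0.18880175,  0.17025585]), np.float64(0.000883776092889999))
foot [array([ 0.7124, -0.1541,  0.012 ]), array([ 0.6971, -0.2823,  0.012 ]), array([ 0.5692, -0.266 ,  0.012 ]), array([ 0.5833, -0.1409,  0.012 ])]
```

```bash
cat >> h.py <<'E'
def delta(p,yaw=None):
    o=obs(); M=R.from_euler('xyz',o['ee_rot']).as_matrix()
    t=M.T@(np.array(p)-o['tool_pos'])*1000
    y=np.arctan2(M[1,0],M[0,0]); s=0 if yaw is None else (y-yaw+np.pi)%(2*np.pi)-np.pi
    print('t',o['time_s'],'tcp',np.round(o['tool_pos'],4),'rot',np.round(o['ee_rot'],3),'w',round(o['width'],4),'F',np.round(o['wrist_force'],2)); print('shift mm',t.round(1),'spin',round(s,3))
E
python3 - <<'E'
from h import *
delta([.5735,.1447,.52],.30)
E
```

```text
t 0.15 tcp [0.2463 0.6013 0.404 ] rot [3.142e+00 1.000e-03 1.182e+00] w 0.0854 F [-0.62 -0.44  0.06]
shift mm [-298.7  475.9 -115.6] spin 0.882
```

{"name": "drive_tool", "arguments": {"plan": [[-1,[0,0,-40],0],[-1,[0,0,-80],0.1],[-1,[0,0,-116],0.2],[-1,[-299,476,-116],0.88],[-1,[-299,476,-116],0.88],[-1,[-299,476,-116],0.88],[-1,[-299,476,-116],0.88],[-1,[-299,476,-116],0.88],[-1,[-299,476,-116],0.88],[-1,[-299,476,-116],0.88],[-1,[-299,476,-116],0.88],[-1,[-299,476,-116],0.88],[-1,[-299,476,-116],0.88],[-1,[-299,476,-116],0.88],[-1,[-299,476,-116],0.88],[-1,[-299,476,-116],0.88],[-1,[-299,476,-116],0.88],[-1,[-299,476,-116],0.88],[-1,[-299,476,-116],0.88]]}}

```text
time_s: 1.73
tool_pos: [0.5739, 0.143, 0.5202]
ee_rot: [3.142, 0.001, 0.299]
wrist_force: [0.3, 0.0, 0.3]
width: 0.0852
```

```bash
python3 - <<'E'
from h import *
im,K,W=cam('wrist'); cv2.imwrite('pics/w1.png',im); np.savez('w1.npz',K=K,W=W)
delta([.5735,.1447,.52],.30)
for z in (.276,.285,.294): print(proj(K,W,[.5735,.1447,z]).round(1))
E
```

```text
t 1.7833 tcp [0.5733 0.1447 0.5202] rot [-3.141e+00  1.000e-03  3.020e-01] w 0.0853 F [ 0.84  0.14 -0.59]
shift mm [0.2 0.  0.2] spin 0.002
[278.4 221.3]
[278.5 226.5]
[278.6 232.1]
```

View pics/w1.png

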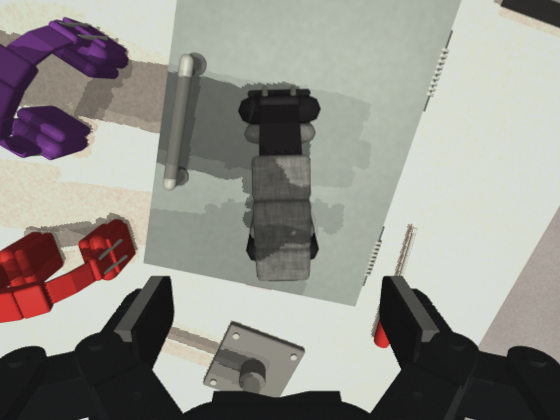

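```bash
python3 - <<'E'
from h import *
im=cv2.imread('pics/w1.png'); c=im[80:290,220:340]; cv2.imwrite('pics/w1c.png',cv2.convertScaleAbs(cv2.resize(c,None,fx=2.8,fy=2.8,interpolation=cv2.INTER_CUBIC),alpha=1.6))
E
```

```text
(no output)
```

View pics/w1c.png

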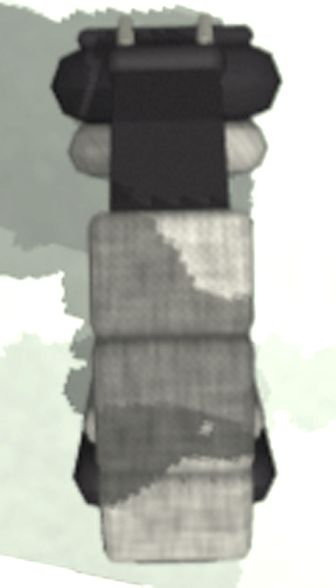

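```bash
python3 - <<'E'
from h import *
d=np.load('w1.npz');K,W=d['K'],d['W']
a,b=onz(K,W,(174/2.8+220,337/2.8+80),.292),onz(K,W,(178/2.8+220,470/2.8+80),.292)
p=(a+b)/2;print(a,b,p,'len',np.linalg.norm(a-b))
a,b=onz(K,W,(95/2.8+220,403/2.8+80),.294),onz(K,W,(253/2.8+220,403/2.8+80),.294);print('width',np.linalg.norm(a-b))
delta([p[0],p[1],.451],.295)
E
```

```text
[0.56991856 0.16321488 0.292     ] [0.57963987 0.13508454 0.292     ] [0.57477921 0.14914971 0.292     ] len 0.029762716107912344
width 0.0326940173836332
t 1.7833 tcp [0.5733 0.1447 0.5202] rot [-3.141e+00  1.000e-03  3.020e-01] w 0.0853 F [ 0.84  0.14 -0.59]
shift mm [ 2.8 -3.8 69.2] spin 0.007
```

{"name": "drive_tool", "arguments": {"plan": [[-1,[3,-4,30],-0.02],[-1,[3,-4,50],-0.02],[-1,[3,-4,69],-0.02],[-1,[3,-4,69],-0.02],[-1,[3,-4,69],-0.02],[1,[3,-4,69],-0.02],[1,[3,-4,69],-0.02],[1,[3,-4,69],-0.02],[1,[3,-4,69],-0.02],[1,[3,-4,69],-0.02],[1,[3,-4,69],-0.02],[1,[3,-4,69],-0.02],[1,[3,-4,69],-0.02]], "squeeze": 45}}

```text
time_s: 2.87
tool_pos: [0.5753, 0.1492, 0.4527]
ee_rot: [-3.141, -0.001, 0.322]
wrist_force: [-1.5, -0.1, 5.6]
width: 0.0329
```

```bash
python3 - <<'E'
from h import *
im,K,W=cam('wrist'); cv2.imwrite('pics/w2.png',im)
im,K,W=cam('side'); cv2.imwrite('pics/s2.png',cv2.convertScaleAbs(cv2.resize(im[130:310,230:390],None,fx=3.3,fy=3.3,interpolation=cv2.INTER_CUBIC),alpha=1.5))
delta([.5735,.1447,.451],.30)
E
```

```text
t 2.9667 tcp [0.5753 0.1491 0.4527] rot [-3.141e+00 -1.000e-03  3.220e-01] w 0.0328 F [-1.58 -0.19  6.56]
shift mm [-3.1  3.6  1.7] spin 0.022
```

View pics/w2.png

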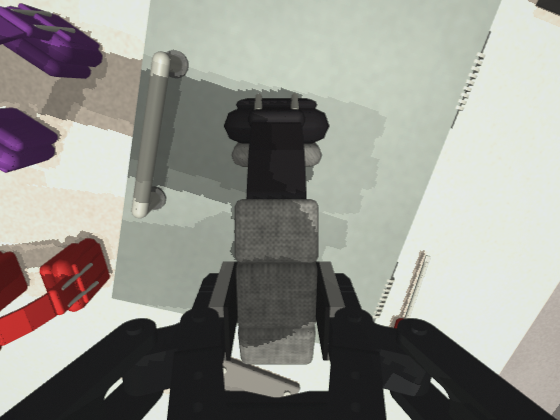

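View pics/s2.png

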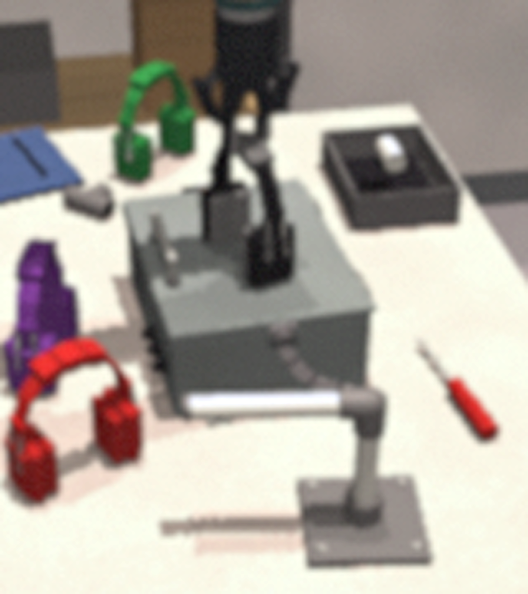

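The pad is held at 33 mm with the fingers centred on it. Lifting now.

{"name": "drive_tool", "arguments": {"plan": [[1,[0,0,-20],0],[1,[0,0,-50],0],[1,[0,0,-85],0],[1,[0,0,-110],0],[1,[0,0,-110],0],[1,[0,0,-110],0]]}}

```text
time_s: 3.47
tool_pos: [0.5752, 0.1489, 0.5623]
ee_rot: [3.142, -0.002, 0.322]
wrist_force: [-0.3, 0.1, -3.4]
width: 0.0326
```

```bash
python3 - <<'E'
from h import *
delta([.53,-.1975,.563],-.112)
im,K,W=cam('side'); cv2.imwrite('pics/s3.png',cv2.convertScaleAbs(cv2.resize(im[100:310,210:390],None,fx=2.8,fy=2.8,interpolation=cv2.INTER_CUBIC),alpha=1.5))
E
```

```text
t 3.4667 tcp [0.5752 0.1489 0.5623] rot [ 3.142e+00 -2.000e-03  3.220e-01] w 0.0326 F [-0.32  0.09 -3.42]
shift mm [-152.5  314.3   -1. ] spin 0.434
```

View pics/s3.png

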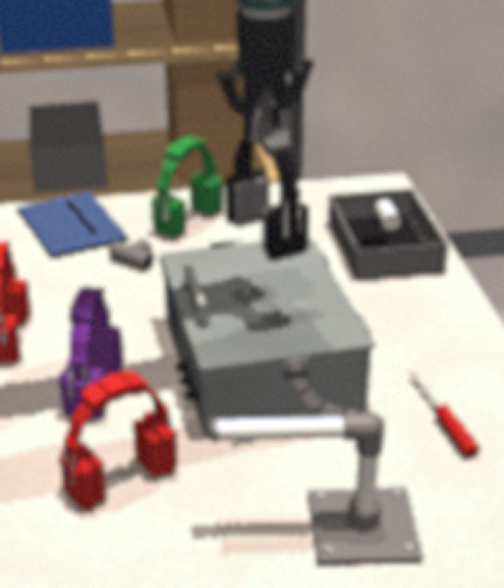

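{"name": "drive_tool", "arguments": {"plan": [[1,[-8,16,0],0.02],[1,[-21,43,0],0.05],[1,[-35,73,0],0.1],[1,[-50,103,0],0.15],[1,[-64,133,0],0.2],[1,[-79,163,0],0.25],[1,[-93,193,0],0.3],[1,[-108,223,0],0.35],[1,[-123,253,0],0.39],[1,[-136,280,0],0.42],[1,[-145,300,0],0.43],[1,[-150,310,0],0.435],[1,[-152,314,0],0.435],[1,[-152,314,0],0.435],[1,[-152,314,0],0.435],[1,[-152,314,0],0.435]]}}

```text
time_s: 4.85
tool_pos: [0.531, -0.1949, 0.5612]
ee_rot: [-3.14, 0.001, -0.11]
wrist_force: [0.2, -0.7, -3.2]
width: 0.0332
```

```bash
python3 - <<'E'
from h import *
im,K,W=cam('wrist'); cv2.imwrite('pics/w4.png',im);np.savez('w4.npz',K=K,W=W)
im,K,W=cam('side'); cv2.imwrite('pics/s4.png',cv2.convertScaleAbs(cv2.resize(im[100:310,210:390],None,fx=2.8,fy=2.8,interpolation=cv2.INTER_CUBIC),alpha=1.5))
delta([.53,-.1975,.563],-.112)
E
```

```text
t 4.95 tcp [ 0.5309 -0.1953  0.5615] rot [-3.141  0.    -0.11 ] w 0.0324 F [ 0.06  0.19 -1.77]
shift mm [-0.6  2.3 -1.5] spin 0.002
```

View pics/w4.png

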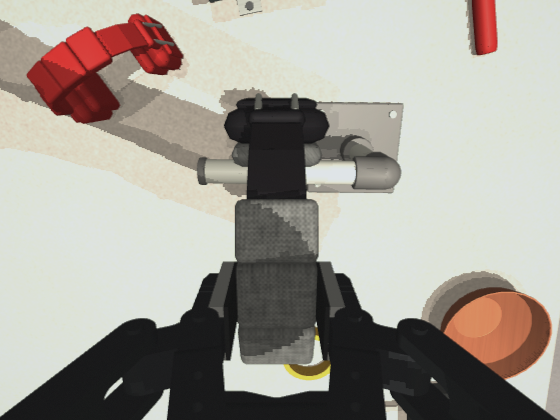

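View pics/s4.png

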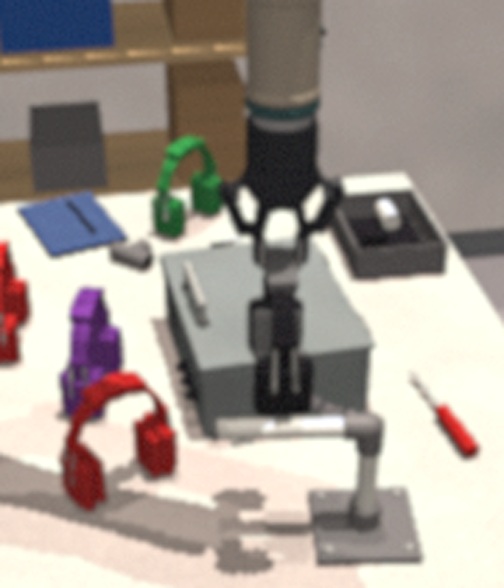

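The tube is visible behind the band in the wrist view, from the cap at (200,171) to about (350,174). Casting it gives the lateral offset.

```bash
python3 - <<'E'
from h import *
im=cv2.imread('pics/w4.png');d=np.load('w4.npz');K,W=d['K'],d['W']
g=im.astype(int)
pts=[]
for x in (212,218,224,230,325,332,340,348):
    col=im[140:205,x].astype(int).mean(1); print(x,[int(v) for v in col[8:56:2]])
E
```

```text
212 [157, 165, 162, 159, 162, 167, 126, 149, 163, 171, 180, 189, 192, 184, 174, 165, 127, 112, 204, 214, 214, 209, 212, 213]
218 [153, 160, 161, 161, 156, 164, 125, 148, 161, 171, 180, 189, 192, 185, 175, 166, 152, 113, 213, 216, 214, 211, 212, 212]
224 [154, 161, 165, 160, 161, 156, 125, 148, 162, 171, 180, 189, 193, 185, 175, 166, 153, 131, 128, 130, 196, 213, 214, 212]
230 [155, 161, 159, 154, 129, 129, 125, 147, 162, 171, 179, 189, 194, 186, 175, 166, 154, 130, 128, 126, 125, 127, 130, 190]
325 [88, 104, 103, 103, 103, 85, 118, 169, 203, 219, 224, 226, 227, 227, 227, 224, 222, 216, 158, 147, 145, 144, 142, 215]
332 [88, 103, 103, 103, 103, 83, 114, 167, 205, 222, 226, 227, 227, 227, 227, 227, 224, 216, 158, 162, 151, 144, 149, 213]
340 [56, 46, 53, 68, 77, 82, 120, 171, 210, 223, 226, 227, 227, 227, 227, 227, 225, 218, 160, 163, 163, 161, 136, 223]
348 [88, 88, 86, 86, 68, 77, 87, 168, 209, 222, 226, 227, 227, 227, 227, 227, 225, 218, 166, 163, 162, 161, 144, 223]
```

```bash
python3 - <<'E'
import cv2
im=cv2.imread('pics/w4.png'); cv2.imwrite('pics/w4c.png',cv2.resize(im[90:210,180:420],None,fx=3.3,fy=3.3,interpolation=cv2.INTER_CUBIC))
E
```

```text
(no output)
```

View pics/w4c.png

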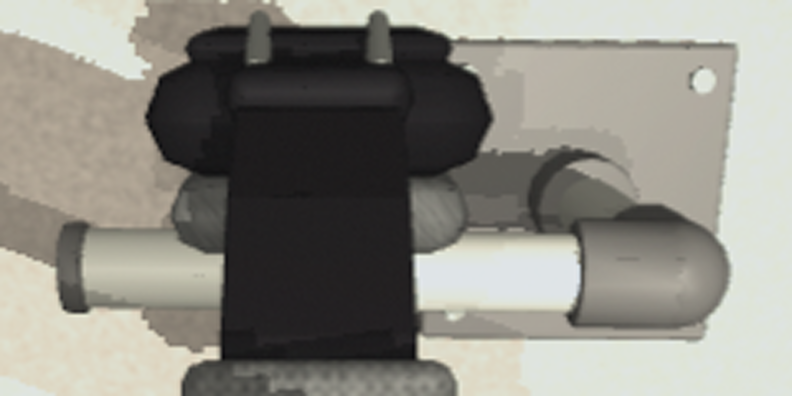

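```bash
python3 - <<'E'
from h import *
d=np.load('w4.npz');K,W=d['K'],d['W']
a=onz(K,W,(197.6,170.7),.165);b=onz(K,W,(335,171.8),.165)
u=(b-a)/np.linalg.norm(b-a);print(a,b,'yaw',np.arctan2(u[1],u[0]),'mid80',a+.08*u)
print('dia',np.linalg.norm(onz(K,W,(275,160),.165)-onz(K,W,(275,183),.165)))
p=a+.075*u; delta([p[0],p[1],.563],-.11)
E
```

```text
[ 0.44874321 -0.18481257  0.165     ] [ 0.58975792 -0.2014956   0.165     ] yaw -0.11775970840743898 mid80 [ 0.52818916 -0.19421158  0.165     ]
dia 0.024227349943881052
t 4.95 tcp [ 0.5309 -0.1953  0.5615] rot [-3.141  0.    -0.11 ] w 0.0324 F [ 0.06  0.19 -1.77]
shift mm [-7.8 -0.8 -1.5] spin -0.0
```

Tube diameter comes out at 24.2 mm and the two views agree within about 4 mm laterally, so the gripper is centred over the tube. Lowering.

{"name": "drive_tool", "arguments": {"plan": [[1,[-4,0,20],0],[1,[-4,0,45],0],[1,[-4,0,70],0],[1,[-4,0,95],0],[1,[-4,0,120],0],[1,[-4,0,145],0],[1,[-4,0,165],0],[1,[-4,0,182],0],[1,[-4,0,194],0],[1,[-4,0,200],0],[1,[-4,0,200],0],[1,[-4,0,200],0]]}}

```text
time_s: 5.95
tool_pos: [0.5268, -0.1961, 0.362]
ee_rot: [3.142, -0.0, -0.112]
wrist_force: [0.0, -0.5, -2.2]
width: 0.0326
```

```bash
python3 - <<'E'
from h import *
im,K,W=cam('wrist'); cv2.imwrite('pics/w5.png',im);np.savez('w5.npz',K=K,W=W)
im,K,W=cam('side'); cv2.imwrite('pics/s5.png',cv2.convertScaleAbs(cv2.resize(im[150:310,260:390],None,fx=3.6,fy=3.6,interpolation=cv2.INTER_CUBIC),alpha=1.5))
delta([.53,-.1975,.354],-.112)
E
```

```text
t 6.05 tcp [ 0.5269 -0.1964  0.3627] rot [ 3.141e+00 -2.000e-03 -1.130e-01] w 0.0327 F [-0.12 -0.2  -2.37]
shift mm [3.2 0.7 8.7] spin -0.001
```

View pics/w5.png

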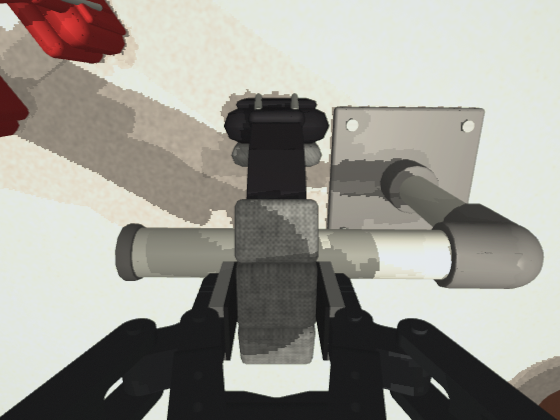

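View pics/s5.png

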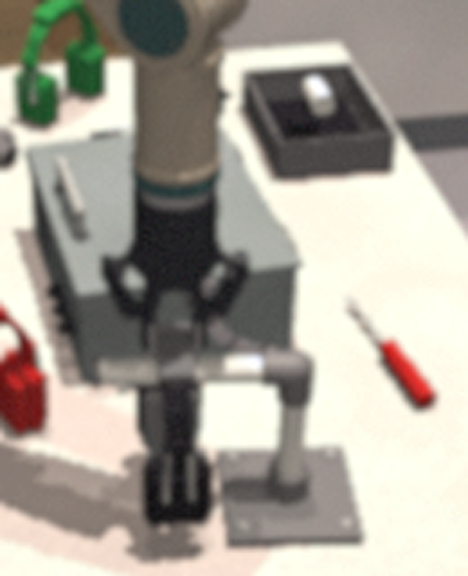

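{"name": "drive_tool", "arguments": {"plan": [[1,[0,0,4],0],[1,[0,0,7],0],[1,[0,0,9],0],[1,[0,0,9],0],[1,[0,0,9],0]]}}

```text
time_s: 6.47
tool_pos: [0.5265, -0.1966, 0.3546]
ee_rot: [-3.141, -0.002, -0.113]
wrist_force: [-2.7, 2.6, 11.2]
width: 0.0328
```

```bash
python3 - <<'E'
from h import *
d=np.load('w5.npz');K,W=d['K'],d['W']
a=onz(K,W,(150,252.5),.165);b=onz(K,W,(400,256),.165);u=(b-a)/np.linalg.norm(b-a)
o=obs();t=o['tool_pos'];r=t-a;print(a,b,np.arctan2(u[1],u[0]),'lateral',u[0]*r[1]-u[1]*r[0])
delta([.53,-.1975,.354],-.112)
E
```

```text
[ 0.46234211 -0.18680339  0.165     ] [ 0.58806561 -0.20292547  0.165     ] -0.1275384330258099 lateral -0.001575194825213273
t 6.4667 tcp [ 0.5265 -0.1966  0.3546] rot [-3.141e+00 -2.000e-03 -1.130e-01] w 0.0328 F [-2.66  2.59 11.23]
shift mm [3.6 0.5 0.6] spin -0.001
```

The band is resting on the tube with the force reversed to +11 N. Releasing.

{"name": "drive_tool", "arguments": {"plan": [[1,[0,0,-1],0],[0.4,[0,0,-1],0],[0.0,[0,0,-1],0],[-0.5,[0,0,-2],0],[-1,[0,0,-3],0],[-1,[0,0,-4],0],[-1,[0,0,-4],0],[-1,[0,0,-10],0],[-1,[0,0,-25],0],[-1,[0,0,-50],0],[-1,[0,0,-80],0],[-1,[0,0,-110],0],[-1,[0,0,-120],0],[-1,[0,0,-120],0],[-1,[0,0,-120],0]]}}

```text
time_s: 7.72
tool_pos: [0.5262, -0.1962, 0.4727]
ee_rot: [-3.141, -0.0, -0.113]
wrist_force: [0.4, 0.3, -1.3]
width: 0.0852
```

```bash
python3 - <<'E'
from h import *
im,K,W=cam('wrist'); cv2.imwrite('pics/w6.png',im);np.savez('w6.npz',K=K,W=W)
im,K,W=cam('side'); cv2.imwrite('pics/s6.png',cv2.convertScaleAbs(cv2.resize(im[150:310,260:390],None,fx=3.6,fy=3.6,interpolation=cv2.INTER_CUBIC),alpha=1.5))
delta([.4735,.158,.45],.065)
E
```

```text
t 7.8167 tcp [ 0.526  -0.196   0.4712] rot [-3.141e+00  3.000e-03 -1.130e-01] w 0.0852 F [0.13 0.53 0.8 ]
shift mm [ -91.9 -345.8   21.7] spin -0.178
```

View pics/w6.png

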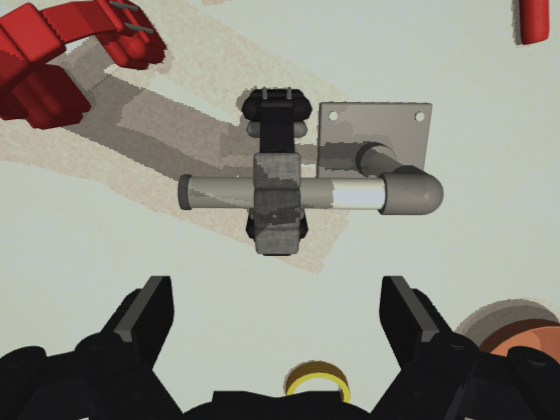

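View pics/s6.png

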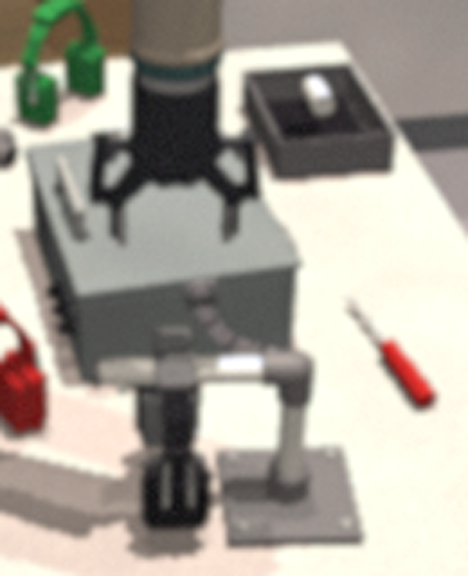

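The ear defenders hang upright and centred, with the pad at wrist pixel (277,208) on the tube and both fingers clear. Now going above the handle.

{"name": "drive_tool", "arguments": {"plan": [[-1,[-5,-20,0],-0.02],[-1,[-14,-55,0],-0.06],[-1,[-24,-90,0],-0.1],[-1,[-33,-125,5],-0.14],[-1,[-43,-160,10],-0.178],[-1,[-52,-195,15],-0.178],[-1,[-62,-230,20],-0.178],[-1,[-72,-270,22],-0.178],[-1,[-82,-305,22],-0.178],[-1,[-88,-330,22],-0.178],[-1,[-92,-346,22],-0.178],[-1,[-92,-346,22],-0.178],[-1,[-92,-346,22],-0.178],[-1,[-92,-346,22],-0.178]]}}

```text
time_s: 8.98
tool_pos: [0.4739, 0.1564, 0.4499]
ee_rot: [3.14, 0.002, 0.063]
wrist_force: [-0.9, 0.2, -0.3]
width: 0.0854
```

```bash
python3 - <<'E'
from h import *
im,K,W=cam('wrist'); cv2.imwrite('pics/w7.png',im);np.savez('w7.npz',K=K,W=W)
delta([.4735,.158,.319],.065)
print(proj(K,W,[.4735,.158,.161]))
E
```

```text
t 9.0333 tcp [0.4741 0.1561 0.4502] rot [3.14e+00 1.00e-03 6.20e-02] w 0.0853 F [ 0.72  0.01 -1.18]
shift mm [ -0.3  -2.1 131.2] spin -0.003
[278.0223614  199.75906387]
```

View pics/w7.png

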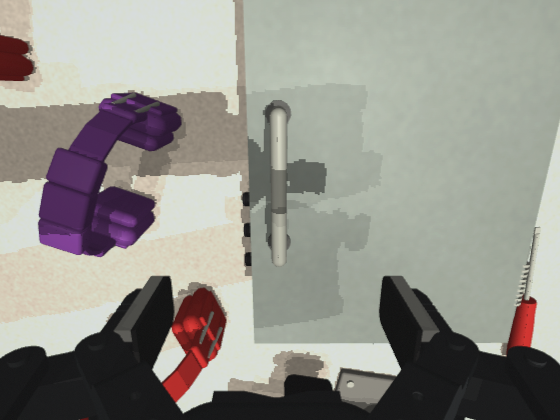

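```bash
python3 - <<'E'
from h import *
d=np.load('w7.npz');K,W=d['K'],d['W']
a=onz(K,W,(279,103),.161);b=onz(K,W,(279,265),.161);print(a,b,(a+b)/2,np.linalg.norm(a-b))
p=(a+b)/2
d=np.load('top0.npz');print('purple px',[onz(d['K'],d['W'],q,.1).round(3) for q in((234,248),(280,255),(278,273))])
d=np.load('w7.npz');print([onz(K,W,q,.08).round(3) for q in((182,130),(155,210))])
delta([p[0],p[1],.318],.065)
E
```

```text
[0.46963887 0.22750453 0.161     ] [0.47781411 0.10383431 0.161     ] [0.47372649 0.16566942 0.161     ] 0.12394014697527997
purple px [array([0.358, 0.204, 0.1  ]), array([0.332, 0.06 , 0.1  ]), array([0.276, 0.068, 0.1  ])]
[array([0.382, 0.195, 0.08 ]), array([0.354, 0.115, 0.08 ])]
t 9.0333 tcp [0.4741 0.1561 0.4502] rot [3.14e+00 1.00e-03 6.20e-02] w 0.0853 F [ 0.72  0.01 -1.18]
shift mm [  0.4  -9.8 132.1] spin -0.003
```

{"name": "drive_tool", "arguments": {"plan": [[-0.4,[0,-5,25],0],[-0.4,[0,-5,60],0],[-0.4,[0,-5,95],0],[-0.4,[0,-5,120],0],[-0.4,[0,-5,132],0],[-0.4,[0,-5,132],0],[-0.4,[0,-5,132],0],[1,[0,-5,132],0],[1,[0,-5,132],0],[1,[0,-5,132],0],[1,[0,-5,132],0],[1,[0,-5,132],0],[1,[0,-5,132],0],[1,[0,-5,132],0]], "squeeze": 60}}

```text
time_s: 10.2
tool_pos: [0.4742, 0.1628, 0.3194]
ee_rot: [-3.141, -0.002, 0.065]
wrist_force: [1.3, -0.9, 3.5]
width: 0.0101
```

```bash
python3 - <<'E'
from h import *
im,K,W=cam('wrist'); cv2.imwrite('pics/w8.png',im)
im,K,W=cam('top'); cv2.imwrite('pics/t8.png',im)
delta([.4735,.158,.319],.065)
E
```

```text
t 10.3 tcp [0.4742 0.1628 0.3192] rot [-3.141e+00 -2.000e-03  6.500e-02] w 0.0099 F [1.78 0.39 4.68]
shift mm [-1.   4.8  0.2] spin 0.0
```

View pics/w8.png

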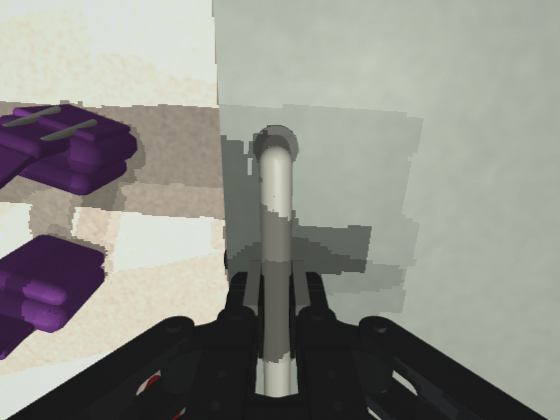

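The bar is between the pads. Lifting along the arc in tool axes, to about 0.5 rad first.

{"name": "drive_tool", "arguments": {"plan": [[1,[2,0,-11],0],[1,[5,0,-22],0],[1,[9,0,-33],0],[1,[13,0,-43.5],0],[1,[17,0,-54],0],[1,[22,0,-64],0],[1,[28,0,-74],0],[1,[34,0,-84],0],[1,[40,0,-93],0],[1,[47,0,-102],0],[1,[47,0,-102],0],[1,[47,0,-102],0],[1,[47,0,-102],0]]}}

```text
time_s: 11.38
tool_pos: [0.518, 0.1661, 0.4185]
ee_rot: [3.141, 0.009, 0.066]
wrist_force: [-5.3, 0.8, -3.5]
width: 0.0099
```

```bash
python3 - <<'E'
from h import *
im,K,W=cam('wrist'); cv2.imwrite('pics/w9.png',im)
im,K,W=cam('side'); cv2.imwrite('pics/s9.png',cv2.convertScaleAbs(cv2.resize(im[130:280,230:360],None,fx=4,fy=4,interpolation=cv2.INTER_CUBIC),alpha=1.5))
delta([.4735,.158,.319],.065)
E
```

```text
t 11.4833 tcp [0.518  0.1661 0.4185] rot [3.141 0.009 0.066] w 0.0095 F [-4.45  1.15 -5.06]
shift mm [-44.    5.1  99.9] spin 0.001
```

View pics/s9.png

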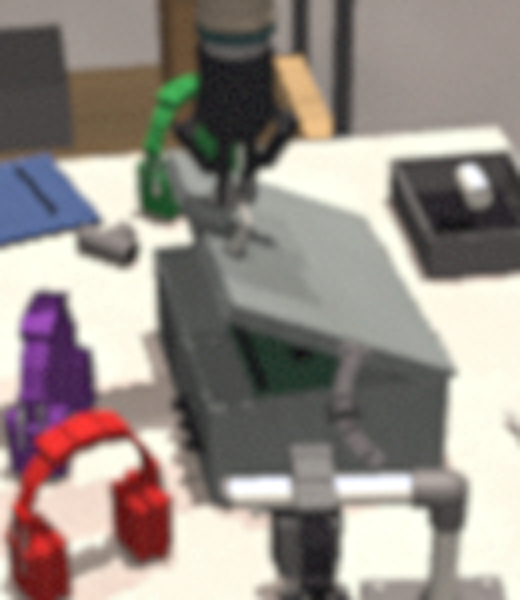

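View pics/w9.png

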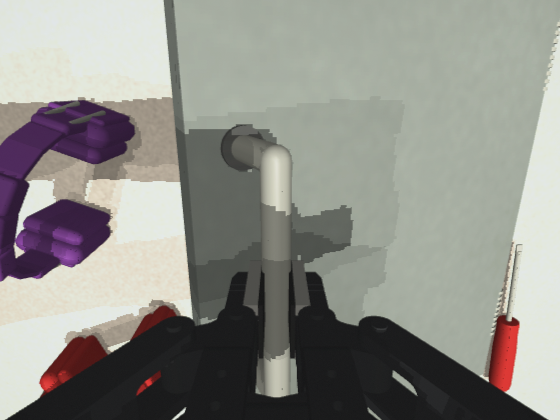

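{"name": "drive_tool", "arguments": {"plan": [[1,[5,0,-6],0],[1,[10,0,-12],0],[1,[15,0,-17],0],[1,[20,0,-22],0],[1,[25,0,-27],0],[1,[30,0,-32],0],[1,[34,0,-35.5],0],[1,[34,0,-35.5],0],[1,[34,0,-35.5],0],[1,[34,0,-35.5],0],[1,[34,0,-35.5],0],[1,[34,0,-35.5],0]]}}

```text
time_s: 12.48
tool_pos: [0.5514, 0.1683, 0.4548]
ee_rot: [-3.141, 0.012, 0.066]
wrist_force: [-12.1, 0.3, 0.1]
width: 0.0094
```

```bash
python3 - <<'E'
from h import *
im,K,W=cam('wrist'); cv2.imwrite('pics/w10.png',im);np.savez('w10.npz',K=K,W=W)
im,K,W=cam('side'); np.savez('s10.npz',K=K,W=W);cv2.imwrite('pics/s10f.png',im);cv2.imwrite('pics/s10.png',cv2.convertScaleAbs(cv2.resize(im[150:300,260:370],None,fx=4,fy=4,interpolation=cv2.INTER_CUBIC),alpha=1.5))
im,K,W=cam('top'); np.savez('t10.npz',K=K,W=W); cv2.imwrite('pics/t10f.png',im);cv2.imwrite('pics/t10.png',cv2.convertScaleAbs(cv2.resize(im[125:235,180:390],None,fx=3.8,fy=3.8,interpolation=cv2.INTER_CUBIC),alpha=1.8))
delta([.4742,.1628,.3192],.065)
E
```

```text
t 12.6333 tcp [0.5514 0.1683 0.4548] rot [-3.141  0.012  0.066] w 0.0094 F [-10.6   -0.     0.42]
shift mm [-75.8   0.5 136.5] spin 0.001
```

View pics/s10.png

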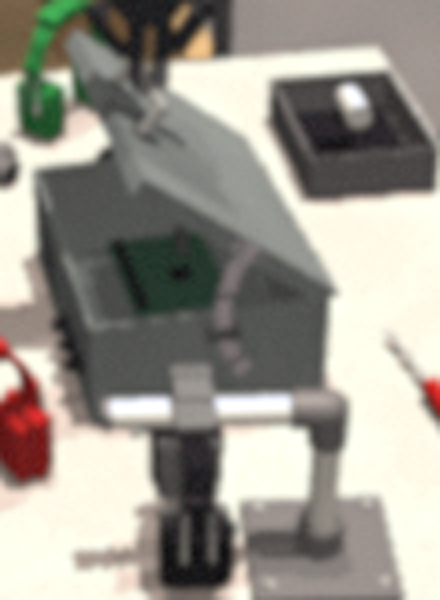

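View pics/w10.png

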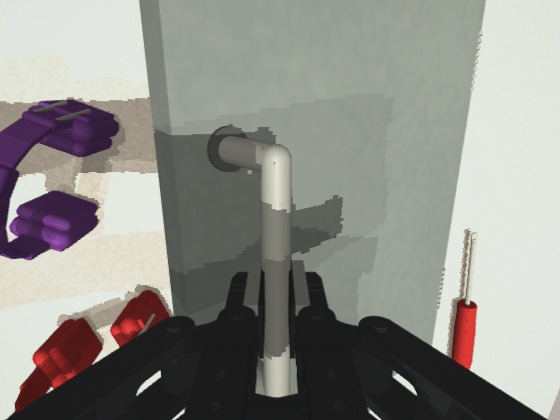

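View pics/t10.png

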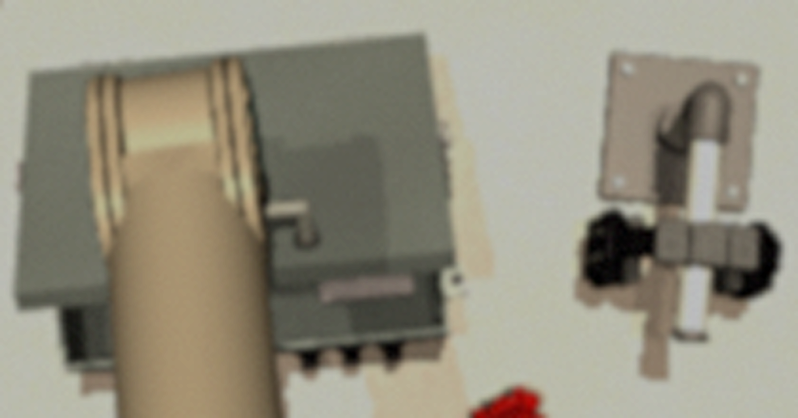

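```bash
python3 - <<'E'
from h import *
d=np.load('t10.npz');K,W=d['K'],d['W'];e=np.load('s10.npz');Ks,Ws=e['K'],e['W']
t=lambda x,y:(x/3.8+180-.4,y/3.8+125-.4); s=lambda x,y:(x/4+260-.4,y/4+150-.4)
# bottom corner of lid front edge nearest stand
p,g=tri(ray(K,W,t(455,260)),ray(Ks,Ws,s(133,180)));print('corner',p,g)
q,g=tri(ray(K,W,t(427,36)),ray(Ks,Ws,s(333,290)));print('hinge corner',q,g)
dd=p-q;print(np.linalg.norm(dd),np.degrees(np.arctan2(dd[2],np.hypot(dd[0],dd[1]))))
# stand/pad check
a=onz(K,W,t(707,243),.195);print('pad top',a)
o=obs();print(o['time_s'],np.round(o['tool_pos'],4),o['qd'].round(4))
E
```

```text
corner [0.51008553 0.00107841 0.27878401] 0.004551644026001127
hinge corner [0.7063302  0.0125722  0.13003658] 0.0041641786558971
0.24651546888910106 37.113793980330264
pad top [ 0.52642894 -0.19971031  0.195     ]
12.6333 [0.5514 0.1683 0.4548] [-0.0012 -0.0035  0.0001 -0.0006 -0.0001  0.0004  0.0021]
```

```bash
python3 - <<'E'
import cv2,numpy as np
im=cv2.imread('pics/s10f.png'); cv2.imwrite('pics/s10z.png',cv2.convertScaleAbs(cv2.resize(im[180:245,285:350],None,fx=9,fy=9,interpolation=cv2.INTER_CUBIC),alpha=1.8))
im=cv2.imread('pics/t10f.png'); cv2.imwrite('pics/t10z.png',cv2.convertScaleAbs(cv2.resize(im[160:225,250:320],None,fx=9,fy=9,interpolation=cv2.INTER_CUBIC),alpha=2.2))
E
```

```text
(no output)
```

View pics/s10z.png

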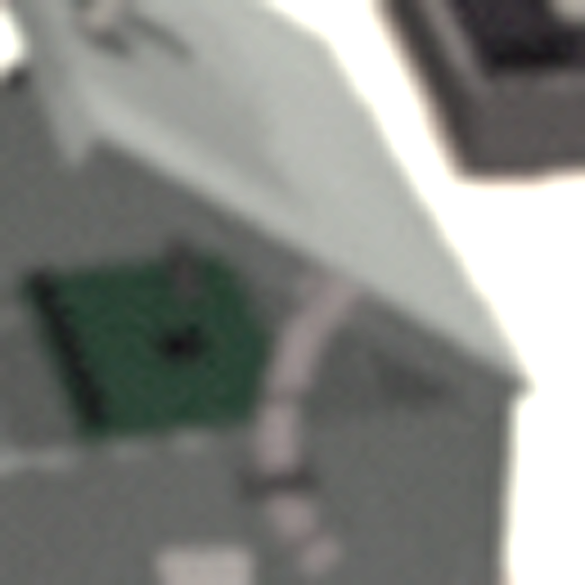

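View pics/t10z.png

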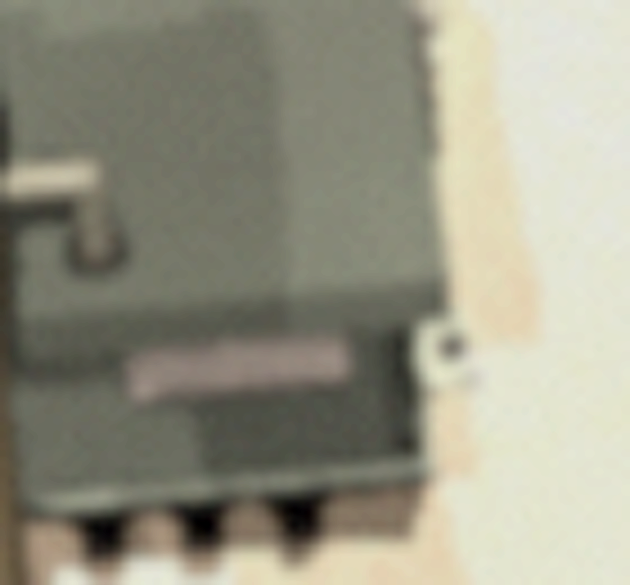

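```bash
python3 - <<'E'
from h import *
d=np.load('t10.npz');K,W=d['K'],d['W'];e=np.load('s10.npz');Ks,Ws=e['K'],e['W']
t=lambda x,y:(x/9+250-.4,y/9+160-.4); s=lambda x,y:(x/9+285-.4,y/9+180-.4)
q=np.array([.7075,.0121,.126])
for a,b in (((443,283),(95,118)),((446,318),(75,155))):
    p,g=tri(ray(K,W,t(*a)),ray(Ks,Ws,s(*b))); dd=p-q;print(p.round(4),round(g,4),np.linalg.norm(dd).round(4),np.degrees(np.arctan2(dd[2],np.hypot(dd[0],dd[1]))).round(1))
# predicted top-face front corner at theta, hinge-axis at z .12
ux=np.array([np.cos(.066),np.sin(.066),0]);f=np.array([.4624,-.0036,.126])
h=f+ux*.247; h[2]=.12
for th in (36,38,40,42,44):
    c=np.radians(th); P=h-ux*(.247*np.cos(c)-.006*-np.sin(c)*-1*-1)*1; 
    P=h-ux*(.247*np.cos(c)-.006*np.sin(c))+np.array([0,0,.247*np.sin(c)+.006*np.cos(c)])
    a=proj(K,W,P);b=proj(Ks,Ws,P);print(th,P.round(3),((a+.4-[250,160])*9).round(),((b+.4-[285,180])*9).round())
E
```

```text
[0.517  0.0024 0.285 ] 0.001 0.2484 39.8
[0.5078 0.0011 0.2694] 0.0003 0.2461 35.6
36 [ 0.513 -0.     0.27 ] [450. 301.] [ 88. 154.]
38 [0.518 0.    0.277] [449. 282.] [101. 138.]
40 [0.524 0.    0.283] [448. 263.] [114. 122.]
42 [0.53  0.001 0.29 ] [447. 242.] [128. 107.]
44 [0.536 0.001 0.296] [446. 221.] [143.  92.]
```

The side stay shows its first line above the guide and the second at the guide edge. The top-face corner triangulates to 39.8° with a 1 mm ray gap, and arm kinematics give about 40°. I'll settle briefly, check it's still, and hand in.

{"name": "drive_tool", "arguments": {"plan": [[1,[0,0,0],0],[1,[0,0,0],0],[1,[0,0,0],0],[1,[0,0,0],0],[1,[0,0,0],0],[1,[0,0,0],0]]}}

```text
time_s: 13.13
tool_pos: [0.5514, 0.1683, 0.4548]
ee_rot: [-3.141, 0.012, 0.066]
wrist_force: [-12.7, 0.3, 2.2]
width: 0.0097
```

```bash
python3 - <<'E'
from h import *
delta([.5514,.1683,.4548],.065)
print(manip.job_done())
E
```

```text
t 13.1333 tcp [0.5514 0.1683 0.4548] rot [-3.141  0.012  0.066] w 0.0097 F [-12.69   0.31   2.22]
shift mm [0. 0. 0.] spin 0.001
the job is handed in; nothing more can be done
None
```

I took the black ear defenders off the lid and hung them over the stand's free arm, one cup on each side. I let go of them, then lifted the lid by its handle to about 40° and handed the job in at 13.1 s, still holding the lid. The hand-in returned no verdict.

- **Ear defenders:** In the last pictures they hang upright, with the pad about 2 mm off the tube's centre line when I set them down. The fingers are clear of them.
- **Lid angle:** Arm kinematics gave 0.69–0.71 rad (about 40°), and the lid's top front corner in two views gave 39.8°. The stay's second line looked to be at the guide, though the picture is too coarse there to read exactly.
- **Disagreeing checks:** Two other corner picks gave 37.1° and 35.6°. I think they caught the lid's lower front edge instead of its top face. The rays behind the 37.1° pick also missed each other by 4.5 mm.
- **Steadiness:** The tool did not move over the final half second. The wrist read about 13 N sideways.
- **Bystanders:** I never moved near them, but I did not measure their positions again at the end.

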